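# Hold the chip reader's sprung shutter half open over a timing baton

### The arm

A 7-joint arm with a two-finger parallel gripper is mounted at the origin on the work surface. World frame = base frame: x ahead of the robot, y to its left, z up, the work surface at z = 0. Lengths are in m, angles in rad, forces in N, time in s.
With the tool pointing down it reaches from about 0.4 to 0.85 m from the base axis. Payload 4.5 kg.
Tool frame: the origin (TCP) lies on the mounting face of the last link; the fingertips stand 173 mm ahead of it and the grasp point (between the pads) lies 155 mm ahead of it; z points along the fingers, y is the line along which they close (so a half turn about z gives the same grasp; the last joint's range is limited). The gripper opens to 85 mm and grips with 20 to 120 N. Pads are 22 mm wide; open, the fingers measure 114 mm over their backs; the gripper's body (76 mm by 85 mm) begins 54 mm behind the grasp point. The pads swing forward as they close: fully open they stand 13 mm farther back than shut.
Start: joints at [1.163, 0.689, -0.195, 1.565, 0.157, 0.902, -0.215], TCP at [0.267, -0.565, 0.405] pointing down, gripper open.
Joint ranges: [-3.01, 3.01], [-0.46, 2.08], [-1.47, 1.51], [0.13, 2.56], [-1, 4.14], [0.04, 2.09], [-2.66, 2.66]. Speed limits (rad/s): [2.57, 2.57, 3.14, 3.14, 3.14, 3.14, 3.14].

### API

Orientations are given as [roll, pitch, yaw] about the fixed x, y, z axes, in that order (R = Rz(yaw) Ry(pitch) Rx(roll)).
In Python, from rig import r gives the robot as it stands.
- The arm moves only by the shell command python3 -m jog 'ROWS'. ROWS is JSON, one flat list of numbers, 5 for each row, row after row: the opening, from 0 (shut) to 1 (fully open), then the shift along the world's x, y, z normalised to -1 to 1, where 1 is 25 mm, then the turn about the world's z normalised to -1 to 1, where 1 is pi rad. In form: [hand, dx, dy, dz, roll, hand, dx, dy, dz, roll, ...]. A call has 1 to 12 rows; each row shifts and turns the commanded pose from where the row before left it; what a row does not reach is not made up. A row lasts 1/12 s, in which the tool goes at most 41.7 mm and 7.16 degrees, less where a joint would pass 70% of its speed; a pose out of reach is approached as far as the arm can. A call with a number of a shift or a turn outside -1 to 1 is refused whole. A call with a gripper value outside its range is refused whole. The fingers move at their own pace and stop on an object; the grip force is fixed at half the most. Time passes only in rows, so rows that do not move let the fingers close. It gives the time, the measured TCP pose, the force, the opening and the grip force at its end, in the units of the state.
- r.get_obs(): the state, without advancing time (a new reading comes with each control period).
- r.grab_frame(name): name is "side" or "top" or "wrist"; returns the picture (420x560x3 uint8, red, green, blue); there is no depth.
- r.get_calibration(name): a dict with "mtx" (3x3 intrinsics, pixels), "D" ([k1, k2, p1, p2, k3] as OpenCV has them; the pictures are not rectified), "T" (4x4, takes a point from camera to world coordinates). Camera axes: x right, y down, z forward; pixel columns grow to the right and rows downward; lengths in m; the calibration is good to about 2 mm. A picture is of the moment at which its call begins: read the wrist's pose just before it. get_calibration takes no time and is no camera call; for the wrist camera it gives the pose at the moment of the call.
- r.close_job(): hands the job in; it is judged then, once.
Trained networks look in the newest picture that a camera, given by its name, has taken for a name from the list of things; names that differ only in an ending like _2 or _b are one class to them, and where a whole thing is asked for, a point or a joint stands for the part that bears it (a point fixed in the world has none). Each returns a list of dicts, best first, with "confidence" (0 to 1); they miss things now and then, are a little off and sometimes report something else, mostly with a low value. They report only what shows in the picture. A call takes as long as a camera call. They do not tell look-alikes from the thing itself.
- r.search_frame(name, camera): "bbox" ([left, top, width, height] in pixels, round what is visible of it).
- r.cut_out(name, camera): "region" (420x560 bool, what is visible of it) and "bbox" ([left, top, width, height] in pixels, round what is visible of it).
The state is a dict: "time_s": time; "joints": joint angles; "joint_vel": joint speeds; "joint_efforts": joint torques, N m; "ee_pos": TCP position; "tcp_rot": TCP orientation; "contact_force": force on the tool from outside, world axes, zero at the start; "wrist_torque": the same for the moment, N m; "finger_gap": opening from 0.0 (shut) to 1.0 (fully open); "grasp_force": force on a finger pad.
Only numpy, scipy, OpenCV 4.12 (cv2) and the standard library are available. Lean on these libraries where they do the work, as an engineer would, in place of code of your own. Each camera call takes 0.05 s, during which the arm holds its last target. There are 200 camera calls.

### The job

While the reader's shutter is still closed, lay the green timing baton with red end caps across the narrow raised cradle in front of the reader's window, along its groove, centred, and let go of it. Then slide the red shutter knob on top of the reader against its spring to the yellow half-way mark and keep holding it there: finish with the gripper still holding the shutter half open, since it springs shut if released. Leave the blue baton and the other things on the desk where they are.

Things in the scene. Friction and masses are not known exactly. Their poses are not given: they have to be found in the camera images.
- baton_center (a point): Centre of the green timing baton (loose, about 120 g): 100 mm long along its x axis; round green body 34 mm in diameter, 62 mm long, between two square red end caps 38 x 38 mm, 19 mm long each. It starts lying on the desk, centre 19 mm up. Its place may be swapped with the blue baton's.
- spare_center (a point): Centre of the blue baton with white end caps, same shape and size as the green one (loose). To be left alone.
- cradle_seat (a point): Where the baton's centre lies when it rests in the cradle, 78.8 mm above the desk. x: along the groove (the baton's x axis goes along it, either way round), z: up. The V groove's bottom is 18.8 mm and its upper edges 14 mm below this point.
- cradle: Cradle, fixed to the desk: steel foot 80 x 70 mm (x, y), 8 mm thick, thin aluminium post, on it a black V groove along x, 30 mm long (fits between the baton's end caps) and 25 mm wide over all: narrower than the baton's body, so fingers closing along y on the baton's middle pass either side of it. Origin under its centre, z up.
- reader: Grey chip reader with orange band, fixed: 200 x 110 x 100 mm (x, y, z). Origin under its centre, z up. Window and dark shutter blade (6 mm proud) are in its +y side, facing the cradle 165 to 205 mm away. The shutter knob slides along x on its flat top (100 mm up): white lines mark closed (x = +36 mm) and fully open (x = -36 mm), a yellow stripe half-way (x = 0).
- half_mark (a point): Middle of the yellow half-way stripe on the reader's top, 100 mm above the desk: the knob's centre is right above it (20.5 mm higher) when the shutter is half open.
- shutter_knob (a point): Centre of the shutter's red knob, 120.5 mm above the desk: a square upright post 16 x 16 mm (aligned with the reader) and 35 mm tall, top 38 mm above the reader's top. A flat strip 16 mm wide and 3 mm thick joins its foot to the blade on the +y side. It moves with the shutter, along the reader's -x direction as the shutter opens.
- shutter (a joint): How far the shutter is open, in m: 0 = closed (start), 0.036 = half, 0.072 = fully open. A spring shuts it with a force that rises with travel: about 2.4 N closed, 6.7 N at half, 11 N fully open. It springs shut when released.
- mouse: Black computer mouse, 95 x 56 x 32 mm, loose; bystander. Origin under its middle.
- mug: Blue mug, 78 mm across, 90 mm tall, loose; bystander. Origin under its middle.
- stapler: Red stapler, 130 x 36 x 45 mm, loose; bystander. Origin under its middle.
- marker: Red marker pen with black cap, 133 mm long, 16 mm thick, loose; bystander. Origin under its body.
- tape: White roll of tape lying flat, 90 mm across, 24 mm high, loose; bystander. Origin under its middle.
Not all that is in view belongs to the job. Leave any pink look-alike of the part that bears baton_center alone.

How it is judged:
On the way, in this order (a step that is already met when the one before it is completed fails the run):
1. the green baton lies released and centred in the cradle's groove, the shutter still closed (x of baton_center in the frame of cradle_seat between -0.014 and 0.014 m and y of baton_center in the frame of cradle_seat between -0.006 and 0.006 m and z of baton_center in the frame of cradle_seat between -0.005 and 0.005 m and angle between the x axis of baton_center and the x axis of cradle_seat, either way round below 0.2 rad and contact force between baton and cradle above 0.3 N and contact force between the fingers and baton below 0.05 N and linear speed of baton below 0.02 m/s and value of joint shutter below 0.008 m), for 0.2 s.
2. the gripper holds the shutter half open for a second, the baton still in the cradle (x of baton_center in the frame of cradle_seat between -0.014 and 0.014 m and y of baton_center in the frame of cradle_seat between -0.006 and 0.006 m and z of baton_center in the frame of cradle_seat between -0.005 and 0.005 m and angle between the x axis of baton_center and the x axis of cradle_seat, either way round below 0.2 rad and contact force between baton and cradle above 0.3 N and contact force between the fingers and baton below 0.05 N and linear speed of baton below 0.02 m/s and value of joint shutter between 0.029 and 0.043 m and velocity of joint shutter between -0.01 and 0.01 m/s and contact force between the fingers and shutter above 2 N and contact force between baton and shutter below 0.2 N), for 1 s.
At the end, for the whole second after the job is handed in: The gripper still holds the shutter still at 36 mm open, within 7 mm, with over 2 N, the baton not touching it; the green baton rests released in the groove, its centre within 14 mm along, 6 mm across and 5 mm in height of the seat, its axis within 0.2 rad of the groove (all of step 2); the arm keeps its last pose, push and grip.
It fails at once if the blue baton or another loose thing on the desk is moved more than 30 mm (distance of any of spare_center, mouse, mug, stapler, marker, tape from where it was at the start of the episode above 0.03 m).
It also fails if it takes over 56 s, if anything falls off the work surface, if the arm or the gripper's body presses on something with over 40 N, if the wrist force passes 120 N, or if a joint passes its speed limit or range.

## Working session

There is one attempt and no reset: what is moved stays moved. The work goes in short steps, Python scripts to look and compute and a shell command to move; the robot and the scene stay as the last step left them, time stands still between calls to the robot, and variables do not carry over. Pictures are saved under pics/ and viewed, at most 10 in all, crops included, and the job is handed in when it is done.

```bash
mkdir -p pics; ls
cat > h.py <<'E'
import numpy as np,cv2
from rig import r
def ray(cam,px):
    c=r.get_calibration(cam);K=np.array(c['mtx'],float);T=np.array(c['T'],float)
    n=cv2.undistortPoints(np.array(px,float).reshape(-1,1,2),K,np.array(c['D'],float)).reshape(-1,2)
    return T[:3,3],np.c_[n,np.ones(len(n))]@T[:3,:3].T
def plane(cam,px,z):
    o,d=ray(cam,px);return o+d*((z-o[2])/d[:,2])[:,None]
def proj(cam,P):
    c=r.get_calibration(cam);T=np.linalg.inv(np.array(c['T'],float))
    return cv2.projectPoints(np.array(P,float).reshape(-1,1,3),cv2.Rodrigues(T[:3,:3])[0],T[:3,3],np.array(c['mtx'],float),np.array(c['D'],float))[0].reshape(-1,2)
def save(cam,name):
    im=r.grab_frame(cam);cv2.imwrite('pics/'+name,im[:,:,::-1]);return im
E
python3 - <<'E'
from h import *
a=save('top','top0.png');b=save('side','side0.png')
cv2.imwrite('pics/both.png',cv2.resize(np.vstack([a,b])[:,:,::-1],None,fx=.71,fy=.71))
for cam in('top','side'):
    print(cam,np.round(r.get_calibration(cam)['T'],2).tolist())
    for n in('baton_center','spare_center','cradle','reader','shutter_knob','half_mark','mouse','mug','stapler','marker','tape'):
        try: print(n,[(np.round(d['bbox']).tolist(),round(d['confidence'],2)) for d in r.search_frame(n,cam)][:4])
        except Exception as e: print(n,e)
o=r.get_obs();print(o['time_s'],o['ee_pos'],o['tcp_rot'],o['finger_gap'])
E
```

```text
pics
top [[0.01, -1.0, 0.09, 0.44], [-1.0, -0.01, -0.0, -0.04], [0.0, -0.09, -1.0, 1.38], [0.0, 0.0, 0.0, 1.0]]
baton_center [([192.0, 127.0, 35.0, 25.0], 0.84), ([175.0, 233.0, 24.0, 34.0], 0.78), ([221.0, 170.0, 37.0, 22.0], 0.72), ([153.0, 290.0, 40.0, 28.0], 0.67)]
spare_center [([386.0, 241.0, 27.0, 44.0], 0.65), ([192.0, 171.0, 15.0, 36.0], 0.57), ([293.0, 199.0, 34.0, 29.0], 0.26)]
cradle [([242.0, 213.0, 23.0, 30.0], 0.91)]
reader [([292.0, 182.0, 54.0, 80.0], 0.81)]
shutter_knob [([292.0, 198.0, 32.0, 23.0], 0.73)]
half_mark [([295.0, 183.0, 53.0, 76.0], 0.77)]
mouse [([252.0, 131.0, 32.0, 18.0], 0.87)]
mug [([340.0, 122.0, 36.0, 36.0], 0.63)]
stapler [([387.0, 242.0, 23.0, 47.0], 0.61)]
marker [([121.0, 208.0, 45.0, 18.0], 0.7)]
tape [([294.0, 202.0, 26.0, 23.0], 0.63)]
side [[-1.0, -0.03, 0.03, 0.51], [-0.04, 0.65, -0.76, 0.79], [0.0, -0.76, -0.65, 0.8], [0.0, 0.0, 0.0, 1.0]]
baton_center [([297.0, 302.0, 55.0, 32.0], 0.95), ([157.0, 267.0, 28.0, 47.0], 0.82), ([373.0, 313.0, 47.0, 50.0], 0.61), ([212.0, 237.0, 35.0, 42.0], 0.61)]
spare_center [([211.0, 288.0, 50.0, 28.0], 0.94)]
cradle [([271.0, 234.0, 38.0, 33.0], 0.64)]
reader [([245.0, 161.0, 83.0, 63.0], 0.79), ([183.0, 139.0, 35.0, 44.0], 0.63), ([212.0, 290.0, 49.0, 27.0], 0.56)]
shutter_knob [([296.0, 301.0, 51.0, 36.0], 0.55)]
half_mark [([248.0, 157.0, 77.0, 62.0], 0.81)]
mouse [([171.0, 224.0, 26.0, 32.0], 0.93), ([213.0, 287.0, 50.0, 29.0], 0.49)]
mug [([179.0, 141.0, 39.0, 42.0], 0.74), ([272.0, 231.0, 38.0, 36.0], 0.36), ([247.0, 158.0, 81.0, 62.0], 0.16)]
stapler [([305.0, 139.0, 42.0, 22.0], 0.81), ([182.0, 139.0, 35.0, 41.0], 0.47)]
marker [([254.0, 350.0, 34.0, 55.0], 0.55)]
tape [([147.0, 328.0, 45.0, 51.0], 0.79), ([260.0, 162.0, 30.0, 48.0], 0.41)]
1.2 [ 0.26724276 -0.56500822  0.40473027] [3.14146927e+00 1.26490547e-05 4.41789995e-01] 1.0013128397079114
```

View pics/top0.png

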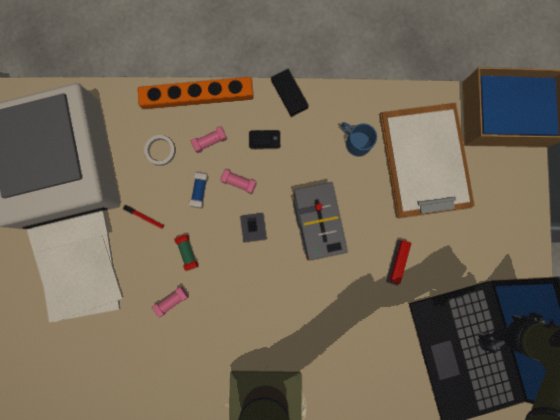

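View pics/side0.png

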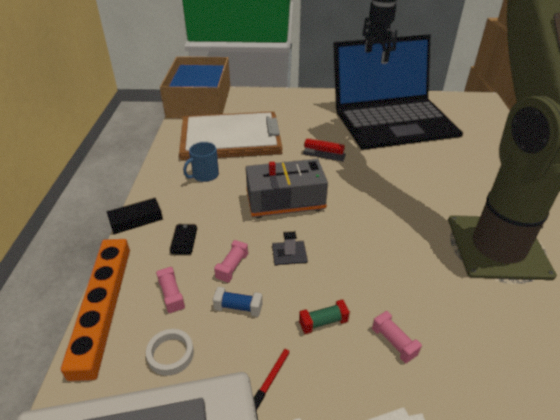

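The top view shows the green baton with red caps at (186,252) and the blue/white one at (199,190). The pink look-alikes are at (209,139), (238,181) and (170,301). The cradle is at (253,227) and the reader at (320,220), with its knob at (319,206). In the side view green is at (325,316), blue at (238,301), and pink at (171,288), (231,260) and (396,335). I choose green at (186,252) and check it in one crop.

```bash
cat > m.py <<'E'
from h import *
a=cv2.imread('pics/top0.png');b=cv2.imread('pics/side0.png')
def comp(im,lo,hi,box,lo2=None,hi2=None):
    x,y,w,h=box;hs=cv2.cvtColor(im,cv2.COLOR_BGR2HSV);m=cv2.inRange(hs,lo,hi)
    if lo2: m|=cv2.inRange(hs,lo2,hi2)
    k=np.zeros_like(m);k[y:y+h,x:x+w]=m[y:y+h,x:x+w];ys,xs=np.nonzero(k);return np.c_[xs,ys]
R=dict(lo=(0,150,70),hi=(8,255,255),lo2=(172,150,70),hi2=(180,255,255))
def caps(im,box):
    p=comp(im,box=box,**R).astype(np.float32);_,l,c=cv2.kmeans(p,2,None,(3,50,.01),5,0);return c,np.bincount(l.ravel())
for cam,im,box in(('top',a,(165,225,45,50)),('side',b,(290,292,70,50))):
    c,n=caps(im,box);w=plane(cam,c,.019 if cam=='top' else .022)
    d=w[1]-w[0];print(cam,'caps',c.round(1).tolist(),n,'center',w.mean(0).round(4),'len',np.linalg.norm(d[:2]).round(4),'yaw',np.degrees(np.arctan2(d[1],d[0])).round(1))
kn=comp(a,box=(305,190,30,25),**R).mean(0);print('knob',kn,plane('top',[kn],.13))
ye=comp(a,(18,120,90),(35,255,255),(295,205,55,30));print('yellow',len(ye),ye.mean(0),plane('top',[ye.mean(0)],.1))
w=plane('top',ye,.1)[:,:2];_,_,v=np.linalg.svd(w-w.mean(0),full_matrices=False);print('stripe dir',np.degrees(np.arctan2(v[0,1],v[0,0])))
for n in('cradle','reader'):
    d=r.cut_out(n,'top')[0] if 0 else None
def crop(im,x,y,w,h,s):return cv2.resize(im[y:y+h,x:x+w],None,fx=s,fy=s,interpolation=cv2.INTER_CUBIC)
A=crop(a,165,230,50,50,6);B=crop(a,228,203,50,50,6);C=crop(b,262,224,50,50,6);D=crop(a,285,175,75,75,4)
cv2.imwrite('pics/crop.png',np.vstack([np.hstack([A,B]),np.hstack([C,D])]))
E
python3 m.py
```

```text
top caps [[190.3000030517578, 265.3999938964844], [181.3000030517578, 238.6999969482422]] [86 85] center [0.4402 0.2344 0.019 ] len 0.0816 yaw 20.3
side caps [[342.8999938964844, 310.3999938964844], [305.6000061035156, 321.3999938964844]] [174 242] center [0.4396 0.2358 0.022 ] len 0.0832 yaw 21.2
knob [318.43589744 206.43589744] [[ 0.56589704 -0.13962745  0.13      ]]
yellow 98 [320.79591837 220.23469388] [[ 0.53109633 -0.14872077  0.1       ]]
stripe dir -77.69871836620703
```

View pics/crop.png

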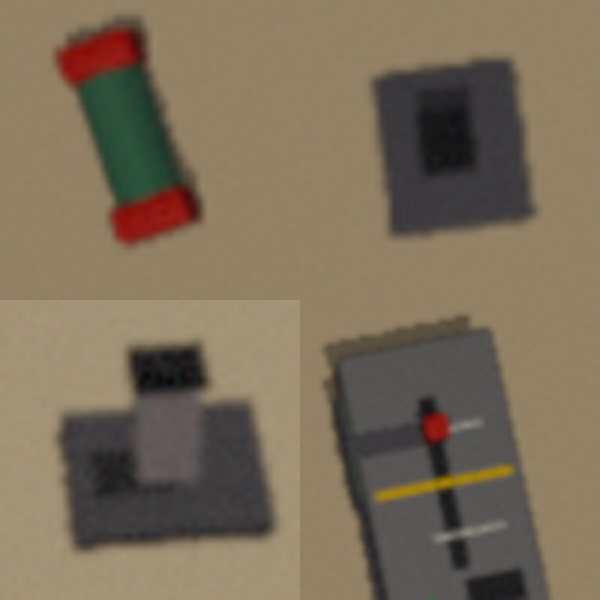

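The crop confirms it: green body, red caps, centre at about (0.440, 0.235), yaw about 21°. Cap spacing is 81–83 mm, against the 81 mm expected. Moving above it.

```bash
python3 -m jog '[1,1,1,0,0,1,1,1,0,0,1,1,1,0,0,1,1,1,0,0,1,1,1,0,0,1,1,1,0,0,1,1,1,0,0,1,0,1,0,0,1,0,1,0,0,1,0,1,0,0,1,0,1,0,0,1,0,1,0,0]' && python3 -m jog '[1,0,1,0,0,1,0,1,0,0,1,0,1,0,0,1,0,1,0,0,1,0,1,0,0,1,0,1,0,0,1,0,1,0,0,1,0,1,0,0,1,0,1,0,0,1,0,1,0,0,1,0,1,0,0,1,0,1,0,0]' && python3 -m jog '[1,0,1,0,0,1,0,1,0,0,1,0,1,0,0,1,0,1,0,0,1,0,1,0,0,1,0,1,0,-0.026,1,0,0.8,0,0,1,0,0,0,0,1,0,0,0,0]'
python3 - <<'E'
from h import *
c=np.array([(75,77),(210,60),(230,215),(92,235)])/6+[228-.42,203-.42]
w=plane('top',c,.008);print(w.round(4).tolist(),w.mean(0).round(4))
for i,j in((3,0),(2,1),(0,1),(3,2)):
    d=w[j]-w[i];print(np.linalg.norm(d).round(4),np.degrees(np.arctan2(d[1],d[0])).round(1))
print('groove',plane('top',[np.array([147,132])/6+[227.6,202.6]],.0648))
im=save('wrist','w1.png');o=r.get_obs();print(o['ee_pos'],o['tcp_rot'],o['time_s'])
E
```

```text
time_s: 2.2
ee_pos: [0.4422, -0.2638, 0.4048]
tcp_rot: [3.141, -0.0, 0.442]
contact_force: [-0.3, -0.4, -0.2]
finger_gap: 0.999
grasp_force: 0.0
time_s: 3.2
ee_pos: [0.4422, 0.0363, 0.4049]
tcp_rot: [3.141, -0.001, 0.442]
contact_force: [0.0, 0.7, 0.0]
finger_gap: 1.001
grasp_force: 0.0
time_s: 3.95
ee_pos: [0.442, 0.2063, 0.4048]
tcp_rot: [-3.141, -0.0, 0.363]
contact_force: [0.1, -0.0, 0.5]
finger_gap: 0.999
grasp_force: 0.0
[[0.5492, 0.0799, 0.008], [0.5583, 0.0141, 0.008], [0.4827, 0.0032, 0.008], [0.4722, 0.0702, 0.008]] [0.5156 0.0419 0.008 ]
0.0776 7.2
0.0763 8.2
0.0665 -82.1
0.0678 -81.1
groove [[0.51913415 0.04092508 0.0648    ]]
[0.44215076 0.20491229 0.4046839 ] [3.14105475e+00 3.03344105e-04 3.60897063e-01] 4.0
```

View pics/w1.png

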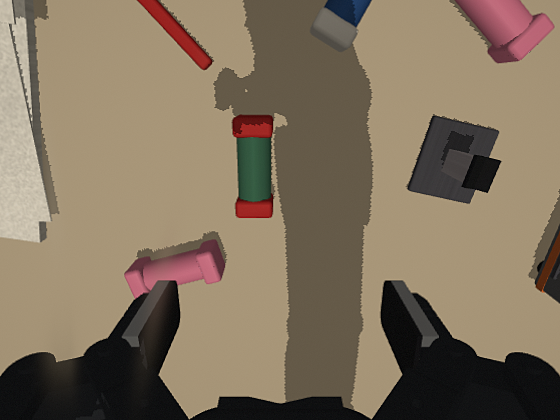

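The wrist view shows the green baton upright at (254,166) with caps at (252,126) and (254,207), and the cradle's black groove at (482,173).

Run:
```python
from h import *
im=cv2.imread('pics/w1.png')
g=cv2.cvtColor(im,cv2.COLOR_BGR2HSV)
m=cv2.inRange(g,(45,80,30),(95,255,255));m[:, :220]=0;m[:,290:]=0;m[:100]=0;m[230:]=0
ys,xs=np.nonzero(m);rc=cv2.minAreaRect(np.c_[xs,ys].astype(np.float32));print(rc)
print('green body',plane('wrist',[rc[0]],.022))
c=np.array([(252,126),(254,207)]);w=plane('wrist',c,.022);d=w[0]-w[1];print(w,w.mean(0),np.linalg.norm(d),np.degrees(np.arctan2(d[1],d[0])))
# groove block: dark pixels
gr=im.max(2);m=((gr<38)*255).astype(np.uint8);m[:,:455]=0;m[:,505:]=0;m[:140]=0;m[200:]=0
n,l,s,ce=cv2.connectedComponentsWithStats(m);i=1+s[1:,4].argmax();print(s[i],ce[i])
ys,xs=np.nonzero(l==i);rc=cv2.minAreaRect(np.c_[xs,ys].astype(np.float32));b=cv2.boxPoints(rc);print(rc)
w=plane('wrist',b,.0648);print('groove',plane('wrist',[rc[0]],.0648),w.round(4).tolist())
for i in(0,1): d=w[i+1]-w[i];print(np.linalg.norm(d),np.degrees(np.arctan2(d[1],d[0])))
f=np.array([(434,115),(499,132),(471,203),(408,189)]);w=plane('wrist',f,.008);print('foot',w.round(4).tolist(),w.mean(0));
for i in range(4): d=w[(i+1)%4]-w[i];print(np.linalg.norm(d),np.degrees(np.arctan2(d[1],d[0])))
```

```text
((253.5, 169.5), (63.0, 33.0), 90.0)
green body [[0.43779915 0.23160815 0.022     ]]
[[0.47781909 0.24708139 0.022     ]
 [0.4002666  0.21797867 0.022     ]] [0.43904284 0.23253003 0.022     ] 0.08283330322826463 20.569345639068597
[461 155  40  38 938] [480.69402985 172.89339019]
((480.77587890625, 173.3103485107422), (27.29721450805664, 38.25324249267578), 21.801410675048828)
groove [[0.51547133 0.04205316 0.0648    ]] [[0.4991, 0.0525, 0.0648], [0.5314, 0.0572, 0.0648], [0.5314, 0.0319, 0.0648], [0.4988, 0.0263, 0.0648]]
0.0326242465438687 8.335052512132458
0.02529197375104169 -90.06097940910854
foot [[0.5499, 0.0813, 0.008], [0.558, 0.012, 0.008], [0.4823, -0.0007, 0.008], [0.4725, 0.0701, 0.008]] [0.51564858 0.04067927 0.008     ]
0.06978982567415046 -83.323459845247
0.07678538025906777 -170.50243640354748
0.07143822642649177 97.88341697008927
0.078226445295611 8.248935350307207
```

```bash
python3 -m jog '[1,-0.13,1,0,0,1,0,0.14,-1,0,1,0,0,-1,0,1,0,0,-1,0,1,0,0,-1,0,1,0,0,-1,0,1,0,0,-1,0,1,0,0,-1,0,1,0,0,-1,0,1,0,0,-0.5,0,1,0,0,-0.5,0,1,0,0,0,0]' && python3 -m jog '[0,0,0,0,0,0,0,0,0,0,0,0,0,0,0,0,0,0,0,0,0,0,0,0,0,0,0,0,0,0,0,0,0,0,0,0,0,0,0,0,0,0,0,0,0,0,0,0,0,0]' && python3 -m jog '[0,0,0,0.3,0,0,0,0,1,0,0,0,0,1,0,0,0,0,1,0,0,0,0,1,0,0,0,0,1,0,0,0,0,0,0,0,0,0,0,0]'
python3 - <<'E'
from h import *
im=save('wrist','w2.png')
E
```

```text
time_s: 5.0
ee_pos: [0.4389, 0.2319, 0.1779]
tcp_rot: [3.14, 0.004, 0.358]
contact_force: [-0.0, -0.6, 0.2]
finger_gap: 0.999
grasp_force: 0.0
time_s: 5.83
ee_pos: [0.4393, 0.2335, 0.1809]
tcp_rot: [-3.142, -0.002, 0.36]
contact_force: [0.3, -0.8, 7.0]
finger_gap: 0.377
grasp_force: 59.1
time_s: 6.5
ee_pos: [0.4392, 0.2336, 0.3139]
tcp_rot: [-3.141, -0.003, 0.36]
contact_force: [0.3, 0.6, -1.6]
finger_gap: 0.378
grasp_force: 59.7
```

View pics/w2.png

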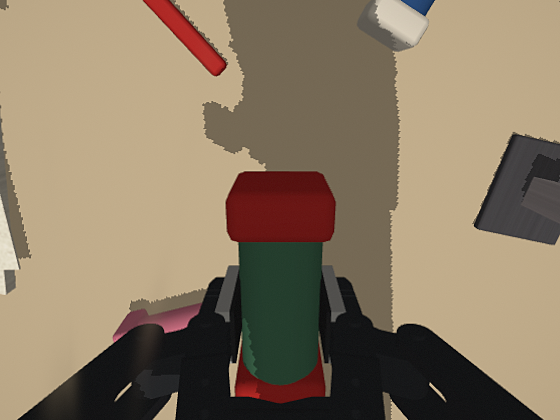

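The baton is held between the pads, square to the camera (cap at (280,207)). I check its height in the hand from the side and top cameras.

```bash
cat > tri.py <<'E'
from h import *
def tri(pix):
    A=np.zeros((3,3));b=np.zeros(3)
    for cam,p in pix:
        o,d=ray(cam,[p]);d=d[0]/np.linalg.norm(d[0]);M=np.eye(3)-np.outer(d,d);A+=M;b+=M@o
    return np.linalg.solve(A,b)
def redcaps(cam,guess,rad,name):
    im=save(cam,name);hs=cv2.cvtColor(im,cv2.COLOR_RGB2HSV)
    m=cv2.inRange(hs,(0,150,40),(8,255,255))|cv2.inRange(hs,(172,150,40),(180,255,255))
    g=proj(cam,[guess])[0];k=np.zeros_like(m);cv2.circle(k,tuple(int(v) for v in g),rad,255,-1);m&=k
    n,l,s,c=cv2.connectedComponentsWithStats(m);o=s[1:,4].argsort()[::-1][:2]+1
    return g,[(c[i].round(1),s[i].tolist()) for i in o]
E
python3 - <<'E'
from tri import *
g0=r.get_obs()['ee_pos']-[0,0,.157]
for cam in('side','top'):
    g,cs=redcaps(cam,g0,60 if cam=='side' else 40,cam+'2.png');print(cam,g.round(1),cs)
a=cv2.imread('pics/side2.png');g=proj('side',[g0])[0].astype(int)
cv2.imwrite('pics/c2.png',cv2.resize(a[g[1]-60:g[1]+60,g[0]-70:g[0]+70],None,fx=5,fy=5,interpolation=cv2.INTER_CUBIC))
E
```

```text
side [329.7 272.1] [(array([308.8, 279.6]), [302, 267, 15, 27, 302]), (array([352.3, 275.8]), [347, 267, 10, 16, 88])]
top [175.8 252.3] [(array([180.5, 267. ]), [173, 262, 16, 11, 105]), (array([173.6, 236.2]), [166, 233, 14, 8, 61])]
```

View pics/c2.png

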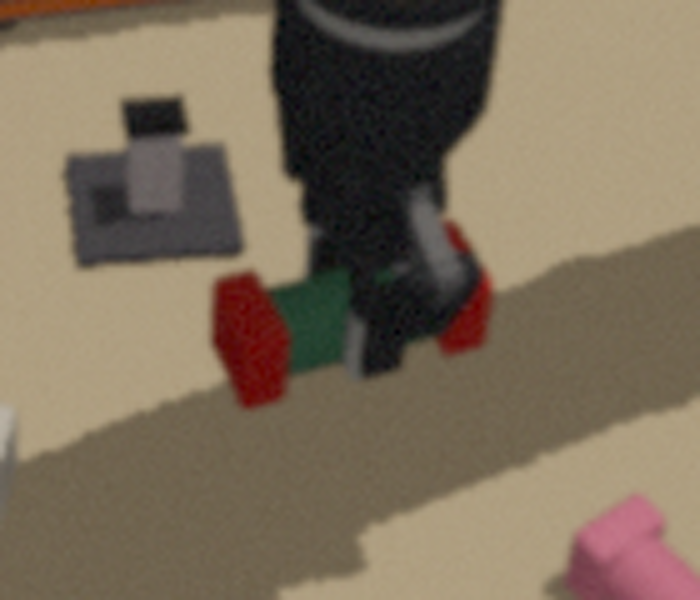

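The side crop shows the baton level-ish in the fingers, the fingertips reaching its underside, left cap at side pixels x 302–317, y 267–294. I fit its height and offset from the cap outlines.

Run:
```python
from tri import *
from scipy.optimize import least_squares
o=r.get_obs();t=o['ee_pos'];yaw=o['tcp_rot'][2];print(t,yaw)
def box(p,s):
    ax,lat,z,pit=p;cy,sy=np.cos(yaw),np.sin(yaw)
    u=np.array([cy*np.cos(pit),sy*np.cos(pit),np.sin(pit)]);v=np.array([-sy,cy,0]);w=np.cross(u,v)
    c=np.array([t[0]+ax*cy-lat*sy,t[1]+ax*sy+lat*cy,z])
    return np.array([c+s*a*u+b*v+d*w for a in(.031,.05) for b in(-.019,.019) for d in(-.019,.019)])
def bb(cam,p,s): q=proj(cam,box(p,s));return np.r_[q.min(0),q.max(0)]
def f(p):
    L=bb('side',p,1);Rr=bb('side',p,-1);T1=bb('top',p,-1);T2=bb('top',p,1)
    return np.r_[L-[301.5,266.5,316.5,293.5],Rr[2]-356.5,Rr[3]-282.5,T1[3]-272.5,T1[0]-172.5,T1[2]-188.5,T2[1]-232.5]
s=least_squares(f,[0,0,.155,0],x_scale=[.01,.01,.01,.1],loss='soft_l1');print(s.x,s.fun.round(1),'grasp below TCP',t[2]-s.x[2])
```

```text
[0.43852363 0.23327117 0.31149891] 0.36033019881636696
[ 0.00094667 -0.00197467  0.14957557 -0.06089012] [-1.6 -2.2  0.6  1.7  1.6  0.3  0.1 -0.6  2.7 -1.7] grasp below TCP 0.1619233393836427
```

```bash
python3 -m jog '[0,0.38,-0.96,0,-0.035,0,0.38,-0.96,0,-0.034,0,0.38,-0.96,0,0,0,0.38,-0.96,0,0,0,0.38,-0.96,0,0,0,0.38,-0.96,0,0,0,0.38,-0.96,0,0,0,0.38,-0.96,0,0,0,0,0,-1,0,0,0,0,-1,0,0,0,0,0,0,0,0,0,0,0]'
python3 - <<'E'
from tri import *
a=save('side','side3.png');b=save('wrist','w3.png');c=save('top','top3.png')
f=lambda im,x,y,w,h,s:cv2.resize(im[y:y+h,x:x+w],None,fx=s,fy=s,interpolation=cv2.INTER_CUBIC)
cv2.imwrite('pics/c3.png',np.hstack([f(a,240,180,100,110,4),f(c,205,190,100,110,4)])[:,:,::-1])
o=r.get_obs();print(o['ee_pos'],o['tcp_rot'])
E
```

```text
time_s: 7.65
ee_pos: [0.514, 0.0416, 0.2606]
tcp_rot: [-3.142, 0.005, 0.144]
contact_force: [0.5, -0.1, -1.8]
finger_gap: 0.377
grasp_force: 59.8
[0.51523289 0.04197776 0.26296352] [-3.14153258e+00 -1.03824012e-03  1.44190503e-01]
```

View pics/c3.png

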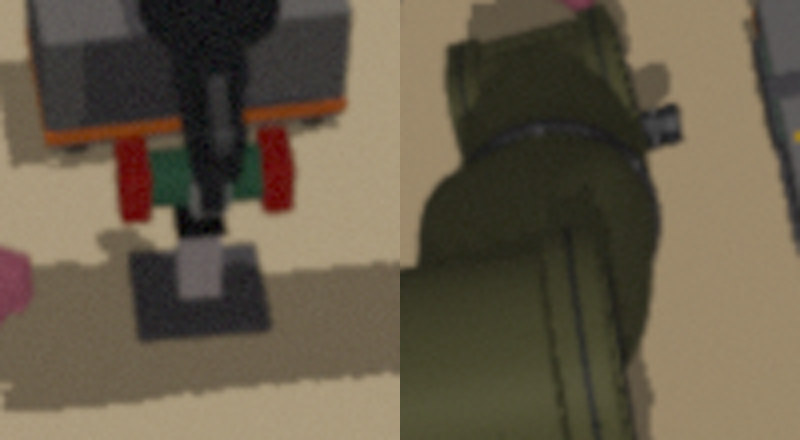

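The side crop shows the baton just above and centred over the groove to about 2 mm (baton middle at crop column 206, groove at 201). I lower it slowly with a 1.5 mm nudge in +x.

```bash
python3 -m jog '[0,0.06,0,-0.2,0,0,0,0,-0.2,0,0,0,0,-0.2,0,0,0,0,0,0,0,0,0,0,0]' ; python3 -m jog '[0,0,0,-0.08,0,0,0,0,-0.06,0,0,0,0,0,0,0,0,0,0,0]'
```

```text
time_s: 8.22
ee_pos: [0.5163, 0.0415, 0.2469]
tcp_rot: [3.141, 0.001, 0.143]
contact_force: [-0.7, 0.1, -0.8]
finger_gap: 0.376
grasp_force: 59.8
time_s: 8.55
ee_pos: [0.5165, 0.0415, 0.2437]
tcp_rot: [3.142, 0.0, 0.143]
contact_force: [1.1, -0.1, -0.2]
finger_gap: 0.376
grasp_force: 59.8
```

```bash
python3 -m jog '[0,0,0,-0.06,0,0,0,0,0,0,0,0,0,0,0]' ; python3 -m jog '[0,0,0,-0.05,0,0,0,0,0,0,0,0,0,0,0]'
```

```text
time_s: 8.8
ee_pos: [0.5165, 0.0415, 0.2422]
tcp_rot: [3.142, 0.0, 0.143]
contact_force: [0.4, -0.0, -0.2]
finger_gap: 0.377
grasp_force: 59.8
time_s: 9.05
ee_pos: [0.5166, 0.0415, 0.2411]
tcp_rot: [3.142, -0.0, 0.143]
contact_force: [0.2, 0.7, -0.0]
finger_gap: 0.377
grasp_force: 60.1
```

```bash
python3 -m jog '[0,0,0,-0.05,0,0,0,0,0,0,0,0,0,0,0]' ; python3 -m jog '[0,0,0,-0.05,0,0,0,0,0,0,0,0,0,0,0]'
```

```text
time_s: 9.3
ee_pos: [0.5165, 0.0415, 0.2409]
tcp_rot: [3.141, -0.001, 0.143]
contact_force: [-2.6, -0.5, 12.5]
finger_gap: 0.379
grasp_force: 61.3
time_s: 9.55
ee_pos: [0.5164, 0.0416, 0.2408]
tcp_rot: [3.141, -0.002, 0.143]
contact_force: [-4.4, 0.7, 24.2]
finger_gap: 0.373
grasp_force: 62.5
```

Contact at TCP z 0.241, exactly as predicted. I take off the pressing, then open and lift.

```bash
python3 -m jog '[0,0,0,0.13,0,0,0,0,0,0,1,0,0,0,0,1,0,0,0,0,1,0,0,0,0,1,0,0,0,0,1,0,0,0,0,1,0,0,0,0,1,0,0,0,0]' ; python3 -m jog '[1,0,0,0.4,0,1,0,0,1,0,1,0,0,1,0,1,0,0,1,0,1,0,0,0.5,0,1,0,0,0,0]'
python3 - <<'E'
from tri import *
a=save('side','side4.png');b=save('wrist','w4.png')
f=lambda im,x,y,w,h,s:cv2.resize(im[y:y+h,x:x+w],None,fx=s,fy=s,interpolation=cv2.INTER_CUBIC)
cv2.imwrite('pics/c4.png',np.hstack([f(a,240,180,90,100,4.2),b])[:,:,::-1] if 0 else np.hstack([cv2.resize(f(a,245,200,80,80,4),(320,320)),cv2.resize(b,(427,320))])[:,:,::-1])
o=r.get_obs();print(o['ee_pos'],o['tcp_rot'])
E
```

```text
time_s: 10.3
ee_pos: [0.5165, 0.0415, 0.2416]
tcp_rot: [3.142, 0.0, 0.143]
contact_force: [-0.2, 0.1, 0.3]
finger_gap: 1.001
grasp_force: 0.0
time_s: 10.8
ee_pos: [0.5174, 0.0415, 0.3427]
tcp_rot: [3.141, -0.006, 0.143]
contact_force: [0.1, -0.4, 0.1]
finger_gap: 1.002
grasp_force: 0.0
[0.51643189 0.04145109 0.33993122] [ 3.14148585e+00 -1.29444834e-03  1.43266694e-01]
```

View pics/c4.png

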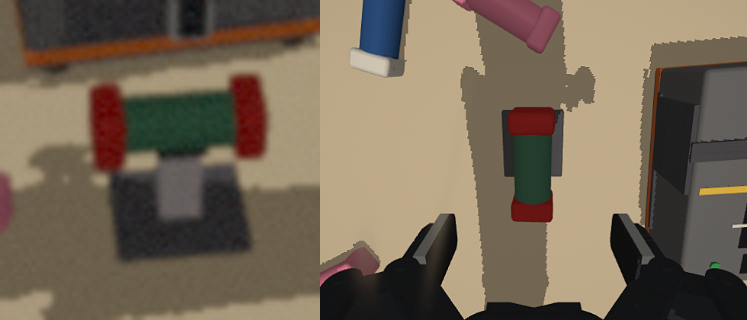

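The side crop shows the baton seated level, centred on the post (178 against 179). Next: above the knob with the fingers turned to close along the reader's x.

```bash
python3 -m jog '[1,0.165,-0.605,0,-0.039,1,0.165,-0.605,0,-0.039,1,0.165,-0.605,0,-0.039,1,0.165,-0.605,0,-0.039,1,0.165,-0.605,0,-0.039,1,0.165,-0.605,0,-0.039,1,0.165,-0.605,0,-0.039,1,0.165,-0.605,0,-0.039,1,0.165,-0.605,0,-0.039,1,0.165,-0.605,0,-0.039,1,0.165,-0.605,0,-0.039,1,0.165,-0.605,0,-0.039]'; python3 -m jog '[1,0,0,0,-0.009,1,0,0,0,0,1,0,0,0,0]'
python3 - <<'E'
from tri import *
b=save('wrist','w5.png');o=r.get_obs();print(o['ee_pos'],o['tcp_rot'],o['joints'])
print(proj('wrist',[[.566,-.140,.138],[.531,-.1487,.1],[.5162,.0415,.0788]]))
hs=cv2.cvtColor(b,cv2.COLOR_RGB2HSV);m=cv2.inRange(hs,(0,150,40),(8,255,255))|cv2.inRange(hs,(172,150,40),(180,255,255))
n,l,s,c=cv2.connectedComponentsWithStats(m)
print([(s[i].tolist(),c[i].round(1).tolist()) for i in range(1,n) if s[i,4]>100])
ys,xs=np.nonzero(cv2.inRange(hs,(18,120,90),(35,255,255)));print('yellow',len(xs),xs.min(),xs.max(),ys.min(),ys.max())
E
```

```text
time_s: 11.9
ee_pos: [0.5656, -0.1405, 0.3379]
tcp_rot: [3.139, 0.001, -1.333]
contact_force: [-0.3, -0.2, -0.5]
finger_gap: 1.002
grasp_force: 0.0
time_s: 12.15
ee_pos: [0.5656, -0.1388, 0.3383]
tcp_rot: [3.139, 0.002, -1.352]
contact_force: [0.9, 0.4, -0.1]
finger_gap: 1.001
grasp_force: 0.0
[ 0.56569448 -0.13851119  0.33848823] [ 3.14006258e+00  1.84184106e-03 -1.35136898e+00] [-0.0205415   0.74314687  0.31853103  1.77717376 -0.34594714  0.67877109
 -2.43051108]
[[279.25376588 252.19459937]
 [336.66890784 224.11824045]
 [290.30022596 420.64499709]]
[([263, 218, 30, 48, 1357], [277.6, 241.5]), ([233, 387, 21, 11, 193], [242.9, 391.9]), ([325, 392, 22, 16, 123], [337.1, 396.6])]
yellow 1449 327 345 151 293
```

View pics/w5.png

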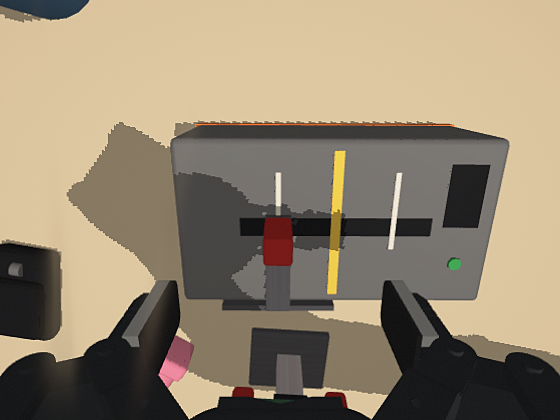

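The knob is at (278,242), its top face around (279,252), which matches my projection (279.3, 252.2). It sits on the closed line, with the slot parallel to the finger line. I descend and grip.

```bash
python3 -m jog '[1,0,0,-0.8,0,1,0,0,-0.8,0,1,0,0,-0.5,0,1,0,0,-0.2,0,1,0,0,0,0]'; python3 -m jog '[0,0,0,0,0,0,0,0,0,0,0,0,0,0,0,0,0,0,0,0,0,0,0,0,0,0,0,0,0,0,0,0,0,0,0,0,0,0,0,0,0,0,0,0,0,0,0,0,0,0,0,0,0,0,0]'
```

```text
time_s: 12.62
ee_pos: [0.5655, -0.1389, 0.2806]
tcp_rot: [3.139, 0.002, -1.353]
contact_force: [0.7, 0.8, 0.7]
finger_gap: 0.999
grasp_force: 0.0
time_s: 13.53
ee_pos: [0.5665, -0.1399, 0.2823]
tcp_rot: [-3.14, -0.0, -1.355]
contact_force: [1.5, 1.5, 4.9]
finger_gap: 0.176
grasp_force: 59.1
```

```bash
python3 -m jog '[0,-0.235,-0.05,0,0,0,-0.235,-0.05,0,0,0,-0.235,-0.05,0,0,0,-0.235,-0.05,0,0,0,-0.235,-0.05,0,0,0,-0.235,-0.06,0,0,0,0,0,0,0,0,0,0,0,0,0,0,0,0,0]'
python3 - <<'E'
from tri import *
a=save('side','side6.png');b=save('wrist','w6.png');o=r.get_obs();print(o['ee_pos'],o['tcp_rot'],o['contact_force'],o['finger_gap'])
f=lambda im,x,y,w,h,s:cv2.resize(im[y:y+h,x:x+w],None,fx=s,fy=s,interpolation=cv2.INTER_CUBIC)
cv2.imwrite('pics/c6.png',np.hstack([cv2.resize(f(a,235,140,110,140,3),(314,400)),cv2.resize(b,(480,400))])[:,:,::-1])
print(proj('side',[[.5664,-.14,.12],[.5312,-.148,.12]]))
E
```

```text
time_s: 14.28
ee_pos: [0.5318, -0.1474, 0.2823]
tcp_rot: [-3.138, -0.001, -1.355]
contact_force: [6.2, 1.9, 3.6]
finger_gap: 0.178
grasp_force: 59.2
[ 0.53188748 -0.14739069  0.28227585] [-3.13775567e+00 -8.86917957e-04 -1.35448240e+00] [5.61327084 1.9791633  5.21451936] 0.17261650833349318
[[272.13198659 167.78600061]
 [286.03080596 166.28753467]]
```

View pics/c6.png

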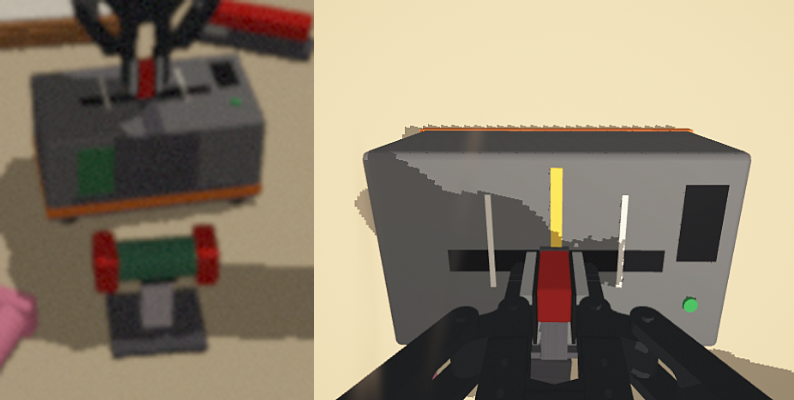

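The wrist half shows the knob (column 554) on the yellow stripe (556). The spring force of about 6.3 N and 35.5 mm of travel both mean half open, and the baton is still seated. I hold over a second, then hand in.

```bash
python3 -m jog '[0,0,0,0,0,0,0,0,0,0,0,0,0,0,0,0,0,0,0,0,0,0,0,0,0,0,0,0,0,0,0,0,0,0,0,0,0,0,0,0,0,0,0,0,0,0,0,0,0,0,0,0,0,0,0,0,0,0,0,0]'; python3 -m jog '[0,0,0,0,0,0,0,0,0,0,0,0,0,0,0,0,0,0,0,0,0,0,0,0,0]'; python3 -c "
from rig import r
print(r.close_job())"
```

```text
time_s: 15.38
ee_pos: [0.5319, -0.1474, 0.2823]
tcp_rot: [-3.138, -0.001, -1.354]
contact_force: [6.3, 2.5, 4.3]
finger_gap: 0.177
grasp_force: 59.2
time_s: 15.8
ee_pos: [0.5319, -0.1474, 0.2823]
tcp_rot: [-3.138, -0.001, -1.354]
contact_force: [5.8, 1.7, 3.8]
finger_gap: 0.176
grasp_force: 59.2
the job is handed in; nothing more can be done
None
```

The job is handed in at 15.8 s: the green baton lies released and centred in the cradle, and the gripper still holds the shutter at the half-way mark (35.5 mm of travel by arm position); no verdict was returned.

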